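# Clear the lock box, turn its key a quarter and hold it

## Robot

A 7-joint arm with a two-finger parallel gripper is mounted at the origin on the work surface. World frame = base frame: x ahead of the robot, y to its left, z up, the work surface at z = 0. Lengths are in m, angles in rad, forces in N, time in s.
With the tool pointing down it reaches from about 0.425 to 0.925 m from the base axis. Payload 6.8 kg.
Tool frame: the origin (TCP) lies at the very end of the fingers, on their centre line; the grasp point (between the pads) lies 19 mm behind it; z points along the fingers, y is the line along which they close (so a half turn about z gives the same grasp; the last joint's range is limited). The gripper opens to 88 mm and grips with 3 to 60 N. Pads are 20 mm wide; open, the fingers measure 115 mm over their backs; the gripper's body (75 mm by 178 mm) begins 61 mm behind the grasp point.
Start: joints at [1.199, 0.477, 0.022, 1.555, -0.011, 1.109, -0.083], TCP at [0.176, -0.652, 0.199] pointing down, gripper open.
Joint ranges: [-2.96, 2.96], [-0.34, 2.1], [-1.41, 1.46], [0.24, 2.44], [-1.37, 4.51], [0.17, 1.92], [-2.96, 2.96]. Speed limits (rad/s): [2.39, 2.39, 3.14, 3.14, 3.14, 3.14, 3.14].

## Interface

Orientations are given as a rotation vector (axis times angle).
In Python, from workcell import telemetry, imaging, env gives the robot as it stands.
- The arm moves only by the tool move_arm, never from a script. Its arguments are lists of equal length, an entry for each row: "delta_pos": the shift along the tool's x, y, z as a fraction of full scale, a list of three; "turn": the turn about the tool's z as a fraction of full scale. In form: {"delta_pos": [[x, y, z], ...], "turn": [turn, ...]}. A call has 1 to 5 rows; each row shifts and turns the commanded pose from where the row before left it, along the tool's axes as they then stand; what a row does not reach is not made up. Full scale, the value 1, is 120 mm for a shift and pi/2 rad for a turn. A row lasts 1/10 s, in which the tool goes at most 50 mm and 8.59 degrees, less where a joint would pass 70% of its speed; a pose out of reach is approached as far as the arm can. A call with a number of a shift or a turn outside -1 to 1 is refused whole. A call with a gripper value outside its range is refused whole. "grip" is the closure, from 0 (fully open) to 1 (shut), set as the call begins (left out, the last holds). The fingers move at their own pace and stop on an object; the grip force is fixed at half the most. Time passes only in rows, so rows that do not move let the fingers close. It gives the time, the measured TCP pose, the force, the opening and the grip force at its end, in the units of the state.
- telemetry.state(): the state, without advancing time (a new reading comes with each control period).
- imaging.grab_frame(name): name is "scene" or "top"; returns a dict with "color" (420x560x3 uint8, red, green, blue), "fov_y" (degrees; the focal length in pixels is half the picture's height over the tangent of half this angle, whatever the lens; pixels are square), "cx", "cy" (the principal point, pixels), "R" (3x3) and "t" (3): a world point X has camera coordinates R X + t. Camera axes: x right, y down, z forward; pixel columns grow to the right and rows downward; lengths in m; the calibration is good to about 2 mm. A picture is of the moment at which its call begins. There is no depth.
- env.hand_in(): hands the job in; it is judged then, once.
The state is a dict: "clock": time; "q": joint angles; "qvel": joint speeds; "effort": joint torques, N m; "ee_pos": TCP position; "tool_rot": TCP orientation; "force": force on the tool from outside, world axes, zero at the start; "moment": the same for the moment, N m; "width": finger opening in m; "grasp_force": force on a finger pad.
Only numpy, scipy, OpenCV 4.12 (cv2) and the standard library are available. Lean on these libraries where they do the work, as an engineer would, in place of code of your own. Each camera call takes 0.05 s, during which the arm holds its last target. There are 200 camera calls.

## Task

Move the tin lying on the lock box's lid squarely onto the column of two tins, let go of it, and leave the column standing where it is. Then take the key from its wooden stand, work it straight down past the sticky pins until it is fully home in the lock, and only then turn it a quarter turn clockwise, seen from above, against its spring. Finish still gripping the key and holding it turned, so that the lid could be opened; leave the mug, pencil case and spoon rest alone.

Things in the scene. Friction and masses are not known exactly. Their poses are not given: they have to be found in the camera images.
- lockbox: Grey steel lock box, 160 (x) by 220 (y) by 80 mm high, fixed; place and yaw vary. Origin: centre of its underside. Its flat lid stays shut. The lock is in the lid, 65 mm from the origin towards the box's -y, inside a steel ring of 44 mm outer, 25 mm inner diameter that stands 2.5 mm above the lid. A tin lies on the lid's +y half.
- keyway (a point): Centre of the key slot's mouth, at lid level, on the upright axis of the brass lock plug; z up, x along the slot; turns with the plug. Slot 13.2 (x) by 5.2 mm (y), 32 mm deep, with no funnel at the mouth. Sprung sticky pins stand into its narrow ends 11 and 19 mm down; the key's pointed tip pushes them aside with about 4 to 8 N each. The key fits either way round.
- lock_plug (a joint): Turn of the lock plug: 0 at rest (unturned), grows clockwise seen from above, firm stop at 1.57 rad (quarter turn). A spring turns it back to 0 when released (about 0.08 N m at the quarter). The key has play in the slot, so the plug lags the key by about 0.1 to 0.2 rad: turn the key slightly past the quarter.
- keystand: Light wooden block 60 (x) by 50 (y) by 34 mm high, fixed to the desk; place and yaw vary; it and the tin column may swap sides of the lock box. Origin: centre of its underside. The key stands upright in the slot in its middle.
- key: Key, 66 mm, 30 g, upright, blade down. Origin: blade tip; z up, x along its width. Blade 12 (x) by 4 mm (y), z 0 to 28 mm, the lowest 9 mm pointed. Collar 18 by 9 mm, z 28 to 36 mm: its underside rests on the stand's top at the start, and on the plug's face (lid level) when fully home. Black bow 34 (x) by 10 mm (y), z 36 to 66 mm: pinch it from above across the 10 mm.
- key_tip (a point): Tip of the key's blade, the same point as the key's origin; 28 mm below the keyway's mouth when fully home.
- tin_lid: The closed aluminium tin lying on the lid: 84 (x) by 56 (y) by 32 mm high, 105 to 195 g. Origin: centre of its underside, z up. Grip it from above across the 56 mm.
- tin_mid: An identical tin, the upper one of the column of two: its top, 64 mm above the desk, takes the third tin, long sides along long sides. Origin: centre of its underside.
- tin_low: An identical tin, the lowest of the column, on the desk. Origin: centre of its underside.
- mug: Frosted glass mug, 80 mm wide, 95 mm high, on a cork-bottomed coaster beyond the work. Bystander. Origin: centre of its underside.
- pencil_case: Teal plastic pencil case 200 by 70 by 42 mm beyond the work. Bystander. Origin: centre of its underside.
- spoon_rest: Steel spoon rest, a shallow dish 92 mm wide with a flat handle, beyond the work. Bystander. Origin: centre of the dish's underside.

How it is judged:
By the outcome, as a careful person would: the job done as asked, in the order asked, and still so for the second after the job is handed in, while the arm keeps its last pose, push and grip.
It also fails if it takes over 70 s, if anything falls off the work surface, if the arm or the gripper's body presses on something with over 40 N, if the wrist force passes 120 N, or if a joint passes its speed limit or range.

## Working session

There is one attempt and no reset: what is moved stays moved. The work goes in short steps, Python scripts to look and compute and a tool call to move; the robot and the scene stay as the last step left them, time stands still between calls to the robot, and variables do not carry over. Pictures are saved under pics/ and viewed, at most 10 in all, crops included, and the job is handed in when it is done.

Besides the shell and the picture viewer there is one more tool, called after "Call:" by a JSON object that holds its "method" and its "body", one argument or row to a line. move_arm: Moves the arm, as the interface text tells. Shift numbers are shares of 120 mm and turn numbers shares of pi/2 rad, none past 1 either way. Its arguments: {"type":"object","properties":{"delta_pos":{"type":"array"},"turn":{"type":"array"},"grip":{"type":"number"}},"required":["delta_pos","turn"]}

```bash
mkdir -p pics
python3 - <<'E'
from workcell import telemetry, imaging, env
import cv2,numpy as np,pickle
d={}
for n in("scene","top"):
    f=imaging.grab_frame(n);d[n]=f
    cv2.imwrite(f"pics/{n}0.png",f["color"][:,:,::-1])
    print(n,f["fov_y"],f["cx"],f["cy"],np.round(f["R"],4).tolist(),np.round(f["t"],4).tolist(), -np.array(f["R"]).T@np.array(f["t"]))
pickle.dump(d,open("f0.pkl","wb"))
print(telemetry.state())
E
```

```text
scene 47.01371141996188 272.3807455688801 211.79240704220985 [[-0.8922, 0.4516, 0.0116], [0.3071, 0.6252, -0.7175], [-0.3313, -0.6366, -0.6964]] [0.5627, -0.1295, 1.4887] [1.03493949 0.77461002 0.93732758]
top 54.999185259844914 268.07345508919894 210.42549259061832 [[-0.1767, -0.9842, -0.006], [-0.9599, 0.1737, -0.22], [0.2176, -0.0331, -0.9755]] [0.0994, 0.6129, 0.7595] [0.44063688 0.01647613 0.87634909]
{'clock': 0.1, 'q': array([ 1.19889207,  0.47767682,  0.02235154,  1.55633817, -0.01151225,
        1.10930101, -0.08311699]), 'qvel': array([ 0.00160659,  0.00048637, -0.00050002, -0.00263535,  0.00163685,
       -0.00015586, -0.00082813]), 'effort': array([ 5.02789859e-03, -5.84090066e+01,  1.54033083e+00, -2.73310018e+01,
       -5.42096130e-02,  1.30984193e-02,  6.60110618e-05]), 'ee_pos': array([ 0.17584402, -0.65109519,  0.19801247]), 'tool_rot': array([-3.11275529e+00, -4.12960747e-01,  4.95994057e-04]), 'force': array([0.19290619, 1.13515399, 0.64221954]), 'moment': array([-0.01154631, -0.05195565,  0.03981348]), 'grasp_force': 0.0, 'width': 0.08819381511797524}
```

View pics/scene0.png

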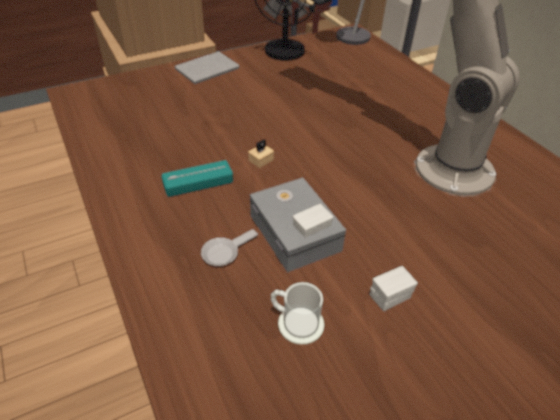

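View pics/top0.png

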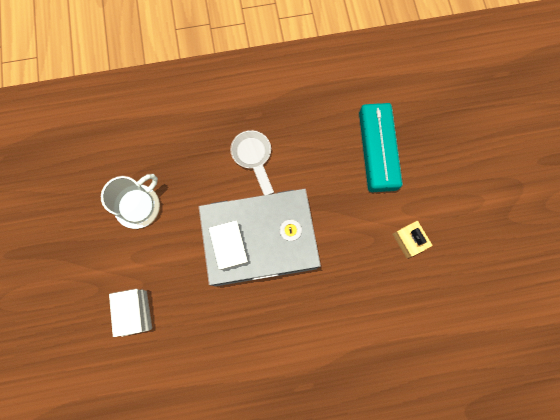

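The top view shows the column at about (130,313), the tin on the lid at (229,245), the lock at (290,230) and the stand with the key at (414,238). I'll zoom in for sub-pixel corners.

Run:
```python
import cv2,numpy as np,pickle
d=pickle.load(open("f0.pkl","rb"))
def crop(n,x,y,w,h,s):
    c=d[n]["color"][y:y+h,x:x+w,::-1]; c=cv2.resize(c,None,fx=s,fy=s,interpolation=cv2.INTER_CUBIC)
    for i in range(0,w,10):cv2.putText(c,str(x+i),(i*s,8),0,.3,(0,255,255),1);cv2.line(c,(i*s,0),(i*s,h*s),(0,255,255) ,1) if 0 else cv2.line(c,(i*s,10),(i*s,14),(0,255,255),1)
    for i in range(0,h,10):cv2.putText(c,str(y+i),(0,i*s+3),0,.3,(0,255,0),1)
    return c
a=crop("top",102,282,56,60,5)   #280x300
b=crop("top",390,212,50,50,6)   #300x300
e=crop("top",195,185,130,105,4) #520x420
m=np.zeros((600,800,3),np.uint8)
m[:300,:280]=a; m[300:600,:300]=b[:300]; m[:420,280:800]=e
m[420:600,300:500]=crop("top",270,212,40,36,5)
m[420:600,510:690]=crop("scene",240,135,36,36,5)
cv2.imwrite("pics/mos.png",m)
```

```text
(no output)
```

View pics/mos.png

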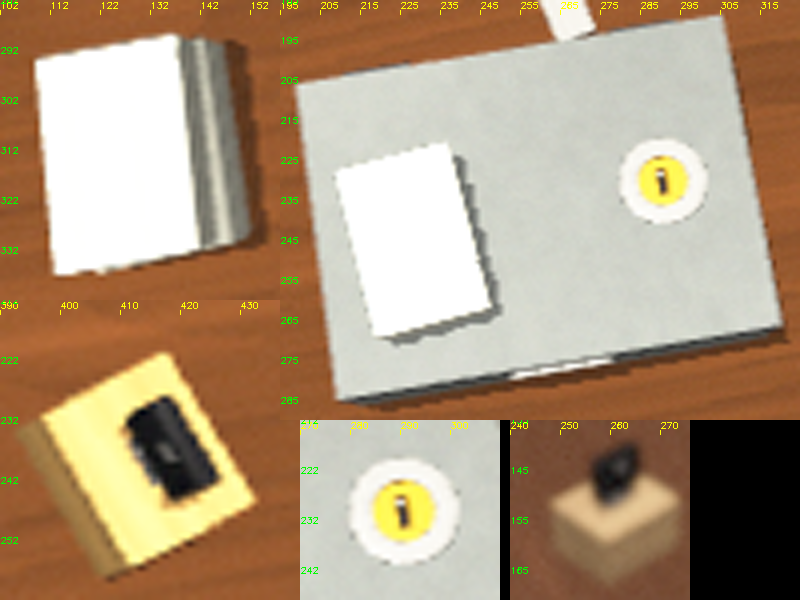

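The crops show clear corners. Next I fit x, y and yaw for each object.

```bash
cat > h.py <<'E'
import cv2,numpy as np,pickle
from scipy.optimize import least_squares
from scipy.spatial.transform import Rotation as Ro
def K(f): 
    F=f["color"].shape[0]/2/np.tan(np.radians(f["fov_y"])/2)
    return np.array([[F,0,f["cx"]],[0,F,f["cy"]],[0,0,1]])
def proj(f,X):
    c=np.atleast_2d(X)@np.array(f["R"]).T+f["t"]; p=c@K(f).T
    return p[:,:2]/p[:,2:]
def back(f,px,z):
    r=np.array(f["R"]).T@np.linalg.solve(K(f),[*px,1]); o=-np.array(f["R"]).T@np.array(f["t"])
    return o+r*(z-o[2])/r[2]
def fit(f,pts,sx,sy,z):
    pts=np.array(pts); W=np.array([back(f,p,z) for p in pts]); c=W.mean(0)
    def quad(v):
        q=np.array([[sx,sy],[-sx,sy],[-sx,-sy],[sx,-sy]])/2; a=v[2]
        q=q@np.array([[np.cos(a),np.sin(a)],[-np.sin(a),np.cos(a)]])+v[:2]
        return q
    def res(v):
        q=proj(f,np.c_[quad(v),np.full(4,z)])
        D=np.linalg.norm(pts[:,None]-q[None],axis=2)
        return (pts-q[D.argmin(1)]).ravel()
    best=min((least_squares(res,[c[0],c[1],a]) for a in np.arange(-1.57,1.57,.26)),key=lambda r:r.cost)
    return best.x,best.fun.reshape(-1,2)
E
python3 - <<'E'
from h import *
d=pickle.load(open("f0.pkl","rb"));f=d["top"]
o=np.array([.4,.4])
A={"col":([(109,294),(137.4,289),(142,332),(113,336.8)],.084,.056,.064),
"tin":([(208.75,227.5),(237,220.75),(248.25,262),(218.25,269.5)],.084,.056,.112),
"box":([(199.25,206.5),(306,188.5),(320.5,266.5),(209.25,285)],.16,.22,.08),
"stand":([(397,231.2),(418,220.7),(432.7,245.3),(411.7,257)],.06,.05,.034)}
for k,(p,a,b,z) in A.items():
    v,r=fit(f,np.array(p)-o,a,b,z); print(k,np.round(v,4),np.degrees(v[2]).round(1),np.round(r,1).tolist())
    if k=="box":
        for s in(1,-1):
            print(" keyway pred",v[:2]+s*.065*np.array([np.sin(v[2]),-np.cos(v[2])]))
print("ring",back(f,(290.4,229.8),.0825))
# bow top centre guess
print("bow top px guess->",back(f,(418.5,237),.066+.006))
E
```

```text
col [ 0.4706  0.3007 -0.0012] -0.1 [[-0.2, 0.3], [0.1, 0.4], [0.1, -0.1], [-0.0, -0.6]]
tin [0.5597 0.0781 0.0794] 4.6 [[-0.1, 0.1], [-0.1, 0.6], [0.6, -0.3], [-0.5, -0.4]]
box [ 0.5715  0.0174 -0.0138] -0.8 [[0.1, 0.4], [0.3, -0.4], [-0.2, 0.1], [-0.2, -0.1]]
 keyway pred [ 0.57061829 -0.04761114]
 keyway pred [0.57240637 0.08237656]
stand [ 0.5151 -0.3045  0.288 ] 16.5 [[-0.2, 0.0], [0.4, -0.0], [0.1, -0.5], [-0.3, 0.5]]
ring [ 0.57078295 -0.04730929  0.0825    ]
bow top px guess-> [ 0.51234547 -0.29862188  0.072     ]
```

```bash
cat > go.py <<'E'
import sys
from workcell import telemetry
from h import *
# usage go.py x y z yawdeg : total remaining move in tool fractions
x,y,z,yaw=map(float,sys.argv[1:5]); s=telemetry.state()
R=Ro.from_rotvec(s["tool_rot"]).as_matrix(); 
cur=np.degrees(np.arctan2(R[1,0],R[0,0])); d=R.T@(np.array([x,y,z])-s["ee_pos"])
t=(cur-yaw+180)%360-180
print("t",s["clock"],"pos",s["ee_pos"].round(4),"yaw",cur.round(2),"tilt",np.degrees(np.arccos(-R[2,2])).round(2))
print("frac",(d/.12).round(3),"turn",round(t/90,4),"q",s["q"].round(2),"F",s["force"].round(1),"M",s["moment"].round(2),"w",round(s["width"],4),s["grasp_force"])
E
python3 go.py .5597 .0781 .25 4.6
```

```text
t 0.1 pos [ 0.1758 -0.6511  0.198 ] yaw 15.11 tilt 0.09
frac [ 4.673 -5.033 -0.426] turn 0.1168 q [ 1.2   0.48  0.02  1.56 -0.01  1.11 -0.08] F [0.2 1.1 0.6] M [-0.01 -0.05  0.04] w 0.0882 0.0
```

Call:
{"method": "move_arm", "body": {
  "delta_pos": [
    [0.23,-0.25,-0.1],
    [0.23,-0.25,-0.1],
    [0.23,-0.25,-0.1],
    [0.23,-0.25,-0.1],
    [0.23,-0.25,-0.03]
  ],
  "turn": [0,0,0,0,0],
  "grip": 0
}}

```text
clock: 0.6
ee_pos: [0.271, -0.4697, 0.2514]
tool_rot: [3.113, 0.413, 0.001]
force: [1.0, 0.0, -0.8]
width: 0.0877
grasp_force: 0.0
```

Call:
{"method": "move_arm", "body": {
  "delta_pos": [
    [0.23,-0.25,0],
    [0.23,-0.25,0],
    [0.23,-0.25,0],
    [0.23,-0.25,0],
    [0.23,-0.25,0]
  ],
  "turn": [0,0,0,0,0]
}}

```text
clock: 1.1
ee_pos: [0.3645, -0.2884, 0.2503]
tool_rot: [-3.114, -0.413, 0.0]
force: [0.8, -0.1, 0.7]
width: 0.0875
grasp_force: 0.0
```

Call:
{"method": "move_arm", "body": {
  "delta_pos": [
    [0.23,-0.25,0],
    [0.23,-0.25,0],
    [0.23,-0.25,0],
    [0.23,-0.25,0],
    [0.23,-0.25,0]
  ],
  "turn": [0,0,0,0,0]
}}

```text
clock: 1.6
ee_pos: [0.4586, -0.1078, 0.2503]
tool_rot: [3.114, 0.413, -0.0]
force: [0.7, -0.8, 0.6]
width: 0.0879
grasp_force: 0.0
```

```bash
python3 go.py .5597 .0781 .20 4.6
```

```text
t 1.6 pos [ 0.4586 -0.1078  0.2503] yaw 15.1 tilt 0.02
frac [ 1.217 -1.276  0.419] turn 0.1166 q [ 0.48  0.11 -0.41  1.94  0.05  1.1  -1.26] F [ 0.7 -0.8  0.6] M [ 0.01 -0.07 -0.01] w 0.0879 0.0
```

Call:
{"method": "move_arm", "body": {
  "delta_pos": [
    [0.24,-0.25,0.08],
    [0.24,-0.25,0.08],
    [0.24,-0.25,0.08],
    [0.24,-0.25,0.08],
    [0.24,-0.25,0.08]
  ],
  "turn": [0,0,0,0.06,0.057]
}}

```text
clock: 2.1
ee_pos: [0.5618, 0.0725, 0.2017]
tool_rot: [3.139, 0.12, -0.001]
force: [-0.2, -1.0, 0.7]
width: 0.0879
grasp_force: 0.0
```

Call:
{"method": "move_arm", "body": {
  "delta_pos": [
    [0,0,0],
    [0,0,0]
  ],
  "turn": [0,0]
}}

```text
clock: 2.3
ee_pos: [0.5611, 0.0717, 0.2016]
tool_rot: [-3.139, -0.13, 0.003]
force: [-0.4, -0.1, 0.8]
width: 0.0874
grasp_force: 0.0
```

```bash
python3 go.py .5597 .0781 .086 4.6
python3 - <<'E'
from workcell import imaging
from h import *
for n in("top","scene"):
    f=imaging.grab_frame(n);cv2.imwrite(f"pics/{n}1.png",f["color"][:,:,::-1])
E
```

```text
t 2.3 pos [0.5611 0.0717 0.2016] yaw 4.74 tilt 0.11
frac [-0.006 -0.054  0.964] turn 0.0016 q [ 0.15  0.34 -0.48  1.79  0.17  1.06 -1.88] F [-0.4 -0.1  0.8] M [-0.04  0.02  0.01] w 0.0874 0.0
```

Call:
{"method": "move_arm", "body": {
  "delta_pos": [
    [0,-0.054,0.2],
    [0,0,0.25],
    [0,0,0.25],
    [0,0,0.15],
    [0,0,0.06]
  ],
  "turn": [0,0,0,0,0]
}}

```text
clock: 2.9
ee_pos: [0.5597, 0.0751, 0.0918]
tool_rot: [3.138, 0.122, -0.004]
force: [0.6, -0.4, -0.8]
width: 0.0878
grasp_force: 0.0
```

```bash
python3 go.py .5597 .0781 .086 4.6
```

```text
t 2.9 pos [0.5597 0.0751 0.0918] yaw 4.47 tilt 0.17
frac [ 0.002 -0.025  0.049] turn -0.0015 q [ 0.1   0.46 -0.44  1.89  0.26  0.85 -1.97] F [ 0.6 -0.4 -0.8] M [ 0.02  0.04 -0.02] w 0.0878 0.0
```

Call:
{"method": "move_arm", "body": {
  "delta_pos": [
    [0,-0.025,0.045],
    [0,0,0]
  ],
  "turn": [0,0]
}}

```text
clock: 3.1
ee_pos: [0.561, 0.0804, 0.0883]
tool_rot: [-3.139, -0.125, -0.001]
force: [-0.4, -0.5, 0.2]
width: 0.088
grasp_force: 0.0
```

Call:
{"method": "move_arm", "body": {
  "delta_pos": [
    [0,0,0],
    [0,0,0],
    [0,0,0],
    [0,0,0],
    [0,0,0]
  ],
  "turn": [0,0,0,0,0],
  "grip": 1
}}

```text
clock: 3.6
ee_pos: [0.5613, 0.0806, 0.0885]
tool_rot: [-3.139, -0.125, -0.001]
force: [-2.9, 5.7, 9.0]
width: 0.0514
grasp_force: 9.3
```

```bash
python3 go.py .5597 .0781 .2 -0.1
```

```text
t 3.6 pos [0.5613 0.0806 0.0885] yaw 4.57 tilt 0.05
frac [-0.014  0.02  -0.929] turn 0.0518 q [ 0.09  0.47 -0.44  1.89  0.26  0.84 -1.98] F [-2.9  5.7  9. ] M [1.23 0.64 0.03] w 0.0514 9.306282922625542
```

```bash
python3 - <<'E'
from workcell import imaging
from h import *
a=imaging.grab_frame("top")["color"][170:300,180:340,::-1];b=imaging.grab_frame("scene")["color"][150:290,230:380,::-1]
cv2.imwrite("pics/g2.png",np.hstack([cv2.resize(a,(400,325)),cv2.resize(b,(348,325))]))
E
python3 go.py .5597 .0781 .2 -0.1
```

```text
t 3.7 pos [0.5617 0.0831 0.0891] yaw 4.64 tilt 0.22
frac [-0.018  0.037 -0.924] turn 0.0527 q [ 0.09  0.47 -0.45  1.89  0.26  0.84 -1.98] F [-0.8  5.9  7.1] M [1.32 0.23 0.01] w 0.0436 8.184932917356491
```

View pics/g2.png

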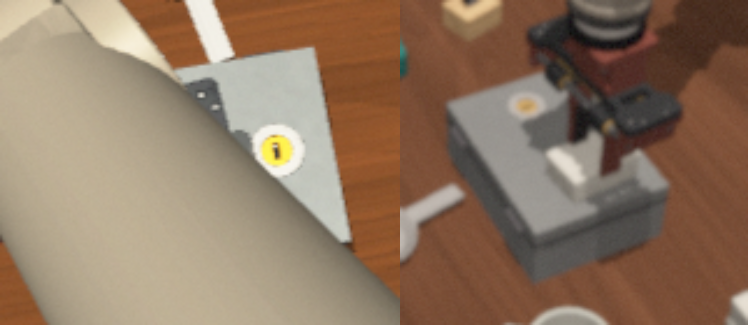

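The gripper closes past the tin's width and the tin tips up. I'm opening to look again.

Call:
{"method": "move_arm", "body": {
  "delta_pos": [
    [0,0,0],
    [0,0,0],
    [0,0,0],
    [0,0,0],
    [0,0,0]
  ],
  "turn": [0,0,0,0,0],
  "grip": 0
}}

```text
clock: 4.2
ee_pos: [0.5619, 0.0809, 0.0891]
tool_rot: [-3.139, -0.126, -0.004]
force: [0.3, 0.2, 1.6]
width: 0.08
grasp_force: 0.3
```

```bash
python3 - <<'E'
from workcell import imaging
from h import *
f=imaging.grab_frame("scene");pickle.dump(f,open("s2.pkl","wb"))
b=f["color"][170:280,240:380,::-1]
cv2.imwrite("pics/g3.png",cv2.resize(b,None,fx=5,fy=5,interpolation=2))
# expected projections of finger tips & tin corners
print(proj(f,[[.5614,.0804,.088],[.5614,.0804+.044,.088],[.5614,.0804-.044,.088]]).round(1), (proj(f,[[.5614,.0804+.044,.088],[.5614,.0804-.044,.088]])-[240,170])*5)
a=.0794;c,s=np.cos(a),np.sin(a)
P=[[.5597+c*x-s*y,.0781+s*x+c*y,z] for z in(.112,) for x,y in((.042,.028),(-.042,.028),(-.042,-.028),(.042,-.028))]
print(((proj(f,P)-[240,170])*5).round(0).tolist())
f0=pickle.load(open("f0.pkl","rb"))["scene"]; print(abs(np.array(f0["R"])-f["R"]).max())
E
python3 go.py .5597 .0781 .086 4.6
```

```text
[[312.6 224. ]
 [321.8 235.7]
 [303.8 212.8]] [[409.0991994  328.44409845]
 [318.99518051 213.93926933]]
[[328.0, 299.0], [471.0, 235.0], [404.0, 167.0], [263.0, 227.0]]
0.0
t 4.25 pos [0.5615 0.0808 0.0886] yaw 4.59 tilt 0.08
frac [-0.017  0.021  0.021] turn -0.0001 q [ 0.09  0.47 -0.44  1.89  0.26  0.84 -1.98] F [-0.2  0.7 -0.7] M [ 0.06 -0.02 -0.05] w 0.0844 0.0
```

View pics/g3.png

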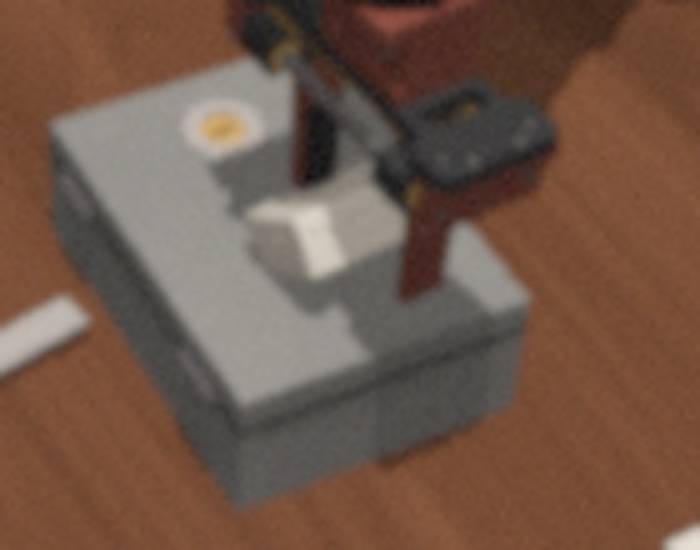

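Run:
```python
from h import *
d=pickle.load(open("f0.pkl","rb"));f=d["scene"]
def corners(x,y,a,sx,sy,z):
    c,s=np.cos(a),np.sin(a)
    return [[x+c*u*sx/2-s*v*sy/2,y+s*u*sx/2+c*v*sy/2,z] for u,v in((1,1),(-1,1),(-1,-1),(1,-1))]
z=lambda P:((proj(f,P)-[240,170])*5).round(0).tolist()
print("lid",z(corners(.5715,.0174,-.0138,.16,.22,.08)))
print("bot",z(corners(.5715,.0174,-.0138,.16,.22,0)))
print("ring",z([[.5708,-.0473,.0825]]))
print("tin",z(corners(.5597,.0781,.0794,.084,.056,.112)),"bot",z(corners(.5597,.0781,.0794,.084,.056,.08)))
for g in(.042,.057):print("fin",z([[.5614+.010,.0808+g,.0886],[.5614-.01,.0808+g,.0886],[.5614+.01,.0808-g,.0886],[.5614-.01,.0808-g,.0886]]))
print("col",proj(f,corners(.4706,.3007,-.0012,.084,.056,.064)).round(1).tolist())
print("stand",proj(f,corners(.5151,-.3045,.288,.06,.05,.034)).round(1).tolist())
s2=pickle.load(open("s2.pkl","rb"))["color"]
a=d["scene"]["color"][185:255,275:355,::-1];b=s2[185:255,275:355,::-1]
m=np.hstack([cv2.resize(q,None,fx=5,fy=5,interpolation=2) for q in(a,b)])
cv2.imwrite("pics/cmp.png",m)
```

```text
lid [[243.0, 406.0], [531.0, 300.0], [317.0, 39.0], [51.0, 122.0]]
bot [[237.0, 513.0], [513.0, 407.0], [309.0, 146.0], [54.0, 230.0]]
ring [[225.0, 127.0]]
tin [[328.0, 299.0], [471.0, 235.0], [404.0, 167.0], [263.0, 227.0]] bot [[324.0, 345.0], [464.0, 281.0], [399.0, 213.0], [261.0, 273.0]]
fin [[390.0, 332.0], [425.0, 319.0], [304.0, 222.0], [339.0, 210.0]]
fin [[406.0, 353.0], [442.0, 339.0], [290.0, 204.0], [324.0, 192.0]]
col [[387.7, 296.8], [417.9, 283.2], [402.5, 266.0], [372.9, 278.6]]
stand [[259.6, 159.2], [274.0, 151.1], [263.0, 143.9], [248.7, 151.8]]
```

View pics/cmp.png

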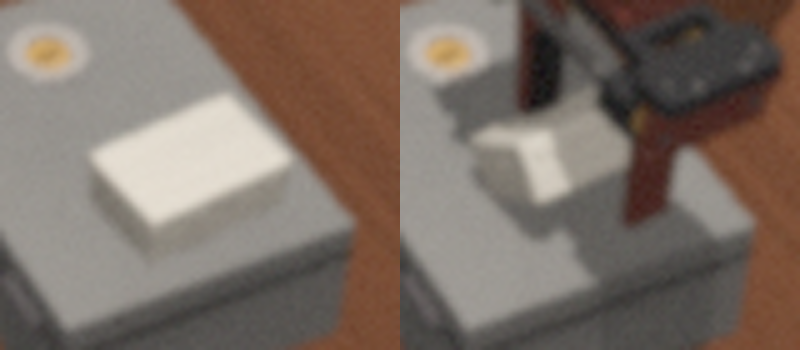

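The projections match the lid, ring and original tin exactly, so the calibration is good. The fingertips, though, appear about 20 mm higher than the reported TCP, and the tin has been nudged toward -y. I'll lift, move aside and measure the fingertips open and shut.

Call:
{"method": "move_arm", "body": {
  "delta_pos": [
    [0,0,-0.2],
    [0,0,-0.3],
    [0,0.1,-0.3],
    [0,0.3,-0.15],
    [0,0.35,0]
  ],
  "turn": [0,0,0,0,0]
}}

```text
clock: 4.75
ee_pos: [0.57, -0.008, 0.2052]
tool_rot: [-3.138, -0.132, -0.009]
force: [1.0, 0.1, -0.1]
width: 0.0882
grasp_force: 0.0
```

Call:
{"method": "move_arm", "body": {
  "delta_pos": [
    [0,0.35,0],
    [0,0.35,0],
    [0,0.3,0],
    [0,0,0],
    [0,0,0]
  ],
  "turn": [0,0,0,0,0]
}}

```text
clock: 5.25
ee_pos: [0.5773, -0.1293, 0.2014]
tool_rot: [-3.139, -0.123, 0.001]
force: [-0.4, 1.3, 0.2]
width: 0.088
grasp_force: 0.0
```

Run:
```python
from workcell import imaging,telemetry
from h import *
s=telemetry.state();print(s["ee_pos"],s["width"])
d={n:imaging.grab_frame(n) for n in("scene","top")};d["s"]=s;pickle.dump(d,open("p3.pkl","wb"))
```

```text
[ 0.577313   -0.12932686  0.20139118] 0.08799549119607775
```

Call:
{"method": "move_arm", "body": {
  "delta_pos": [
    [0,0,0],
    [0,0,0],
    [0,0,0],
    [0,0,0],
    [0,0,0]
  ],
  "turn": [0,0,0,0,0],
  "grip": 0.75
}}

```text
clock: 5.85
ee_pos: [0.5777, -0.1287, 0.2019]
tool_rot: [3.139, 0.126, 0.0]
force: [0.7, -0.5, 0.4]
width: 0.0514
grasp_force: 0.0
```

Run:
```python
from workcell import imaging,telemetry
from h import *
s=telemetry.state();print(s["ee_pos"],s["width"])
d=pickle.load(open("p3.pkl","rb")); f=imaging.grab_frame("scene")
p=proj(f,[s["ee_pos"]])[0];p0=proj(f,[d["s"]["ee_pos"]])[0];print(p,p0)
def cr(im,x,y,w,h,s):
    return cv2.resize(im[y:y+h,x:x+w,::-1],(w*s,h*s),interpolation=2)
x,y=int(p[0])-33,int(p[1])-33; print(x,y)
m=np.zeros((600,800,3),np.uint8)
m[:300,:330]=cr(d["scene"]["color"],x,y,66,60,5); m[:300,330:660]=cr(f["color"],x,y,66,60,5)
m[300:600,:400]=cr(d["scene"]["color"],275,185,80,60,5); m[300:600,400:800]=cr(d["top"]["color"],190,210,80,60,5)
for q in(p,p0):
  for o in(0,330): cv2.circle(m,(int((q[0]-x)*5)+o,int((q[1]-y)*5)),3,(0,255,0),1)
cv2.imwrite("pics/m7.png",m)
```

```text
[ 0.57766834 -0.12867851  0.2018821 ] 0.05136635974321449
[269.08565066 142.64302054] [269.09519784 142.62851428]
236 109
```

View pics/m7.png

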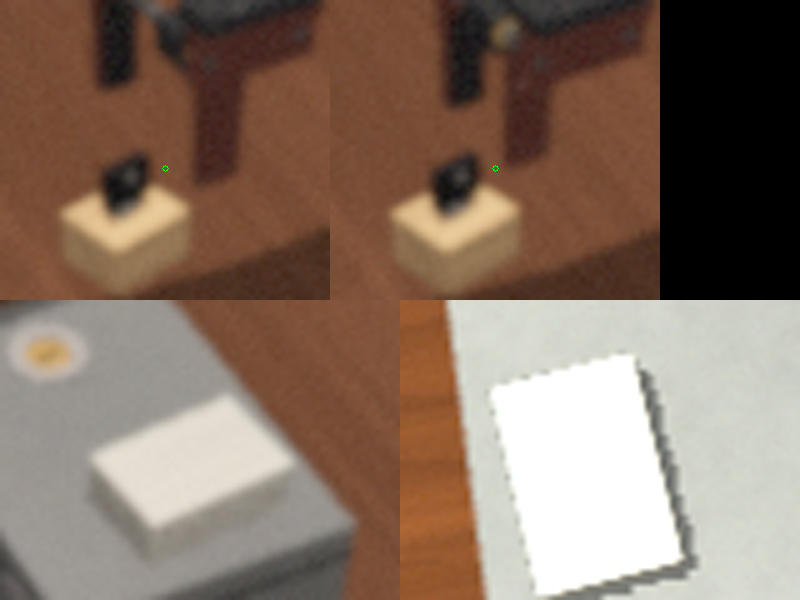

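The tin is flat on the lid again. Both fingertips have their midpoint around (166,133) in the crop, above the reported TCP at (165,168), whether open or half closed. I'll turn that into a height offset and refit the tin.

```bash
python3 - <<'E'
from h import *
d=pickle.load(open("p3.pkl","rb"));f=d["scene"];t=d["s"]["ee_pos"]
for m in((166,134),(165,132.5)):
    px=np.array(m)/5-.4+[236,109]
    r=least_squares(lambda v:(proj(f,[[t[0],t[1]+v[1],t[2]+v[0]]])[0]-px),[0,0]); print("tip offset z,y",r.x)
# individual open tips: z offset assuming inner+back mid = .088/2+.0068 
for sgn,px in((1,(215,181)),(-1,(115,86))):
    q=np.array(px)/5-.4+[236,109]; 
    r=least_squares(lambda v:(proj(f,[[t[0]+v[2],t[1]+sgn*.051,t[2]+v[0]]])[0]-q),[0,0,0]);print(sgn,r.x)
# tin corners: segmentation
top=d["top"]["color"]
w=((top.min(2)>235)).astype(np.uint8); w[:, :205]=0; w[:,262:]=0; w[:215]=0; w[280:]=0
n,l,st,_=cv2.connectedComponentsWithStats(w);k=1+st[1:,4].argmax()
c=cv2.findContours((l==k).astype(np.uint8),0,1)[0][0]
b=cv2.boxPoints(cv2.minAreaRect(c)); print(b,st[k])
v,r=fit(d["top"],b,.084,.056,.112);print(v,r.round(1).tolist())
p=np.array([(490,388),(633,353),(690,565),(538,596)])
p=(p-[400,300])/5-.4+[190,210]
v,r=fit(d["top"],p,.084,.056,.112);print(v,np.degrees(v[2]),r.round(1).tolist())
E
python3 go.py .5597 .0781 .2 4.6
```

```text
tip offset z,y [ 0.02115297 -0.00200114]
tip offset z,y [ 0.02135148 -0.00314123]
1 [ 0.02663268  0.         -0.00045872]
-1 [0.02184879 0.         0.00517102]
[[207.20654 226.87212]
 [235.78754 220.10295]
 [245.74359 262.13965]
 [217.1626  268.9088 ]] [ 208  221   38   48 1254]
[0.56018412 0.08034858 0.06952506] [[-0.2, 0.1], [0.1, 0.3], [-0.1, 0.1], [0.3, -0.5]]
[0.55957973 0.07913843 0.07370258] 4.222846804687698 [[-0.4, 0.1], [-0.1, 0.3], [1.0, 0.4], [-0.5, -0.8]]
t 5.9 pos [ 0.5776 -0.1288  0.2019] yaw 4.59 tilt 0.01
frac [-0.011 -1.731  0.016] turn -0.0001 q [ 0.42  0.37 -0.4   1.74  0.16  1.07 -1.52] F [-0.6  0.2  0.7] M [0.   0.03 0.03] w 0.0477 0.0
```

Call:
{"method": "move_arm", "body": {
  "delta_pos": [
    [0,-0.35,0],
    [0,-0.35,0],
    [0,-0.35,0],
    [0,-0.35,0],
    [-0.01,-0.34,0]
  ],
  "turn": [0,0,0,0,0.005],
  "grip": 0
}}

```text
clock: 6.4
ee_pos: [0.5595, 0.0809, 0.202]
tool_rot: [-3.139, -0.113, -0.001]
force: [0.9, 0.3, -0.0]
width: 0.0839
grasp_force: 0.0
```

Call:
{"method": "move_arm", "body": {
  "delta_pos": [
    [0,0,0.2],
    [0,0,0.3],
    [0,0,0.3],
    [0,0,0.1],
    [0,0,0]
  ],
  "turn": [0,0,0,0,0]
}}

```text
clock: 6.9
ee_pos: [0.5586, 0.0789, 0.0925]
tool_rot: [3.139, 0.113, -0.005]
force: [0.2, 0.0, 0.2]
width: 0.0878
grasp_force: 0.0
```

```bash
python3 go.py .560 .0797 .068 4.1
```

```text
t 6.9 pos [0.5586 0.0789 0.0925] yaw 4.14 tilt 0.2
frac [ 0.013 -0.006  0.204] turn 0.0004 q [ 0.1   0.46 -0.45  1.89  0.26  0.85 -1.98] F [0.2 0.  0.2] M [-0.01  0.05 -0.01] w 0.0878 0.0
```

Call:
{"method": "move_arm", "body": {
  "delta_pos": [
    [0.01,0,0.05],
    [0,0,0.05],
    [0,0,0.05],
    [0,0,0.04],
    [0,0,0]
  ],
  "turn": [0,0,0,0,0]
}}

```text
clock: 7.4
ee_pos: [0.5606, 0.0791, 0.0706]
tool_rot: [3.139, 0.113, -0.001]
force: [-0.8, -0.6, 0.1]
width: 0.0878
grasp_force: 0.0
```

Call:
{"method": "move_arm", "body": {
  "delta_pos": [
    [0,0,0],
    [0,0,0],
    [0,0,0],
    [0,0,0],
    [0,0,0]
  ],
  "turn": [0,0,0,0,0],
  "grip": 1
}}

```text
clock: 7.9
ee_pos: [0.5611, 0.0793, 0.0712]
tool_rot: [3.14, 0.113, 0.0]
force: [-0.0, -1.1, 2.1]
width: 0.0557
grasp_force: 30.0
```

```bash
python3 go.py .560 .0797 .068 4.1
```

```text
t 7.9 pos [0.5611 0.0793 0.0712] yaw 4.13 tilt 0.01
frac [-0.008 -0.004  0.027] turn 0.0003 q [ 0.09  0.49 -0.44  1.9   0.28  0.8  -2.  ] F [-0.  -1.1  2.1] M [-0.06  0.01 -0.02] w 0.0557 29.98008280992508
```

The tin is gripped squarely at 55.7 mm and 30 N. I lift it and carry it to the column.

Call:
{"method": "move_arm", "body": {
  "delta_pos": [
    [0,0,-0.1],
    [0,0,-0.3],
    [0,0,-0.3],
    [0,0,-0.3],
    [0,0,0]
  ],
  "turn": [0,0,0,0,0]
}}

```text
clock: 8.4
ee_pos: [0.5641, 0.0804, 0.197]
tool_rot: [-3.138, -0.113, -0.015]
force: [0.5, 1.2, -1.1]
width: 0.0558
grasp_force: 30.0
```

```bash
python3 go.py .4715 .3007 .19 -0.1
```

```text
t 8.4 pos [0.5641 0.0804 0.197 ] yaw 4.13 tilt 0.54
frac [-0.638 -1.887  0.054] turn 0.047 q [ 0.14  0.34 -0.48  1.8   0.18  1.04 -1.91] F [ 0.5  1.2 -1.1] M [ 0.03 -0.04 -0.03] w 0.0558 29.980980455875397
```

Call:
{"method": "move_arm", "body": {
  "delta_pos": [
    [-0.11,-0.31,0],
    [-0.11,-0.31,0],
    [-0.11,-0.31,0],
    [-0.11,-0.32,0],
    [-0.1,-0.32,0]
  ],
  "turn": [0,0,0,0,0]
}}

```text
clock: 8.9
ee_pos: [0.4814, 0.2634, 0.1907]
tool_rot: [3.139, 0.113, -0.001]
force: [1.6, -0.3, -1.6]
width: 0.0561
grasp_force: 30.0
```

Call:
{"method": "move_arm", "body": {
  "delta_pos": [
    [-0.1,-0.32,0],
    [0,0,0.05],
    [0,0,0]
  ],
  "turn": [0.02,0.027,0]
}}

```text
clock: 9.2
ee_pos: [0.4664, 0.3005, 0.184]
tool_rot: [3.14, 0.001, -0.003]
force: [0.4, -1.2, -2.5]
width: 0.0557
grasp_force: 30.0
```

```bash
python3 go.py .4715 .3007 .0552 -0.1
```

```text
t 9.2 pos [0.4664 0.3005 0.184 ] yaw 0.05 tilt 0.13
frac [ 0.044 -0.003  1.074] turn 0.0017 q [-0.23  0.35 -0.56  1.83  0.22  1.02 -2.45] F [ 0.4 -1.2 -2.5] M [-0.06  0.    0.04] w 0.0557 29.98136043548584
```

Call:
{"method": "move_arm", "body": {
  "delta_pos": [
    [0.04,0,0.2],
    [0,0,0.3],
    [0,0,0.3],
    [0,0,0.1],
    [0,0,0]
  ],
  "turn": [0,0,0,0,0]
}}

```text
clock: 9.7
ee_pos: [0.4721, 0.298, 0.0755]
tool_rot: [3.139, -0.004, -0.005]
force: [0.3, -0.3, -1.1]
width: 0.0556
grasp_force: 30.0
```

```bash
python3 go.py .4715 .3007 .0552 -0.1
python3 - <<'E'
from workcell import imaging
from h import *
f=imaging.grab_frame("scene");b=f["color"][250:320,350:440,::-1]
cv2.imwrite("pics/p8.png",cv2.resize(b,None,fx=6,fy=6,interpolation=2))
E
```

```text
t 9.7 pos [0.4721 0.298  0.0755] yaw -0.14 tilt 0.24
frac [-0.004 -0.023  0.169] turn -0.0004 q [-0.27  0.49 -0.51  1.91  0.32  0.82 -2.53] F [ 0.3 -0.3 -1.1] M [ 0.03  0.01 -0.01] w 0.0556 29.98107075691223
```

View pics/p8.png

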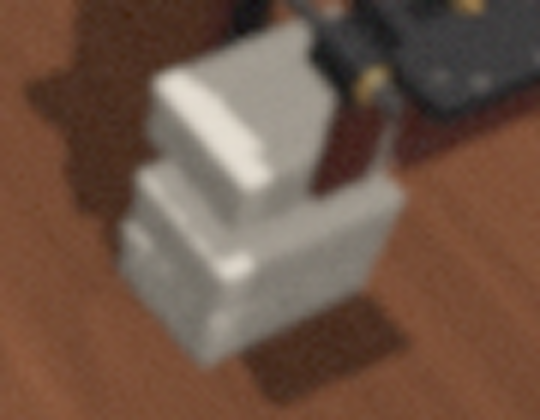

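```bash
python3 - <<'E'
from h import *
f=pickle.load(open("f0.pkl","rb"))["scene"]
z=lambda X:((proj(f,[X])[0]-[350,250])*6+2.5).round(0)
for x,y,zz in((.4706,.3007,.064),(.471,.298,.1163),(.471,.298,.0843)):
    print([z([x+a*.042,y+b*.028,zz]).tolist() for a,b in((1,1),(1,-1),(-1,1))])
E
python3 go.py .4715 .3007 .0552 -0.1
```

```text
[[229.0, 283.0], [140.0, 175.0], [410.0, 202.0]]
[[250.0, 190.0], [157.0, 81.0], [436.0, 109.0]]
[[234.0, 245.0], [143.0, 136.0], [417.0, 164.0]]
t 9.75 pos [0.4731 0.2993 0.0772] yaw -0.13 tilt 0.06
frac [-0.013 -0.012  0.183] turn -0.0003 q [-0.27  0.49 -0.51  1.91  0.32  0.82 -2.53] F [ 0.1 -0.1 -1. ] M [ 0.02 -0.03  0.01] w 0.0559 29.98107612133026
```

The held tin lines up with the column to within about 2 mm. I lower it with a small correction.

Call:
{"method": "move_arm", "body": {
  "delta_pos": [
    [-0.01,-0.01,0.06],
    [0,0,0.05],
    [0,0,0.03],
    [0,0,0.01],
    [0,0,0]
  ],
  "turn": [0,0,0,0,0]
}}

```text
clock: 10.25
ee_pos: [0.4716, 0.3011, 0.0591]
tool_rot: [3.142, -0.003, 0.0]
force: [0.3, 0.6, -1.5]
width: 0.0558
grasp_force: 30.0
```

```bash
python3 go.py .4715 .3007 .0552 -0.1
```

```text
t 10.25 pos [0.4716 0.3011 0.0591] yaw -0.09 tilt 0.01
frac [-0.001  0.004  0.032] turn 0.0001 q [-0.29  0.51 -0.5   1.92  0.34  0.79 -2.55] F [ 0.3  0.6 -1.5] M [ 0.06  0.01 -0.  ] w 0.0558 29.98101532459259
```

Call:
{"method": "move_arm", "body": {
  "delta_pos": [
    [0,0,0.015],
    [0,0,0.01],
    [0,0,0]
  ],
  "turn": [0,0,0]
}}

```text
clock: 10.55
ee_pos: [0.4716, 0.3011, 0.0559]
tool_rot: [3.141, -0.003, -0.0]
force: [0.7, 0.1, -1.4]
width: 0.0558
grasp_force: 30.0
```

Call:
{"method": "move_arm", "body": {
  "delta_pos": [
    [0,0,0.008],
    [0,0,0],
    [0,0,0]
  ],
  "turn": [0,0,0]
}}

```text
clock: 10.85
ee_pos: [0.4717, 0.3013, 0.0552]
tool_rot: [-3.141, 0.003, -0.0]
force: [0.3, 0.6, -0.8]
width: 0.0557
grasp_force: 30.0
```

Call:
{"method": "move_arm", "body": {
  "delta_pos": [
    [0,0,0.008],
    [0,0,0.004],
    [0,0,0]
  ],
  "turn": [0,0,0]
}}

```text
clock: 11.15
ee_pos: [0.4718, 0.3013, 0.0552]
tool_rot: [3.141, -0.003, 0.001]
force: [-3.3, -3.8, 14.3]
width: 0.056
grasp_force: 30.0
```

Call:
{"method": "move_arm", "body": {
  "delta_pos": [
    [0,0,-0.01],
    [0,0,0]
  ],
  "turn": [0,0]
}}

```text
clock: 11.35
ee_pos: [0.4718, 0.3013, 0.0552]
tool_rot: [-3.141, 0.003, -0.001]
force: [-0.5, -1.2, 3.9]
width: 0.0556
grasp_force: 30.0
```

Call:
{"method": "move_arm", "body": {
  "delta_pos": [
    [0,0,0],
    [0,0,0],
    [0,0,0],
    [0,0,0],
    [0,0,0]
  ],
  "turn": [0,0,0,0,0],
  "grip": 0
}}

```text
clock: 11.85
ee_pos: [0.4716, 0.3012, 0.0547]
tool_rot: [3.142, -0.003, -0.0]
force: [-0.6, 0.2, -0.3]
width: 0.0873
grasp_force: 0.0
```

Call:
{"method": "move_arm", "body": {
  "delta_pos": [
    [0,0,-0.1],
    [0,0,-0.2],
    [0,0,-0.35],
    [0,0,-0.35],
    [0,0,-0.2]
  ],
  "turn": [0,0,0,0,0]
}}

```text
clock: 12.35
ee_pos: [0.4725, 0.3024, 0.2033]
tool_rot: [-3.139, 0.002, -0.006]
force: [0.4, 0.2, 0.1]
width: 0.0879
grasp_force: 0.0
```

```bash
python3 go.py .5151 -.3045 .2 -163.5
```

```text
t 12.35 pos [0.4725 0.3024 0.2033] yaw -0.07 tilt 0.28
frac [0.361 5.057 0.014] turn 1.8159 q [-0.22  0.34 -0.57  1.8   0.21  1.06 -2.44] F [0.4 0.2 0.1] M [ 0.04 -0.01  0.04] w 0.0879 0.0
```

Call:
{"method": "move_arm", "body": {
  "delta_pos": [
    [0.026,0.36,0],
    [0.026,0.36,0],
    [0.026,0.36,0],
    [0.026,0.36,0],
    [0.026,0.36,0]
  ],
  "turn": [0,0,0,0,0]
}}

```text
clock: 12.85
ee_pos: [0.4868, 0.0836, 0.1999]
tool_rot: [-3.141, 0.002, -0.002]
force: [-0.4, 0.3, 0.5]
width: 0.0879
grasp_force: 0.0
```

Call:
{"method": "move_arm", "body": {
  "delta_pos": [
    [0.026,0.36,0],
    [0.026,0.36,0],
    [0.026,0.36,0],
    [0.026,0.36,0],
    [0.026,0.36,0]
  ],
  "turn": [0,0,0,0,0]
}}

```text
clock: 13.35
ee_pos: [0.5021, -0.1325, 0.2]
tool_rot: [3.141, -0.002, 0.002]
force: [0.4, 0.1, -0.0]
width: 0.088
grasp_force: 0.0
```

Call:
{"method": "move_arm", "body": {
  "delta_pos": [
    [0.026,0.36,0],
    [0.026,0.36,0],
    [0.026,0.36,0],
    [0.026,0.36,0],
    [0,0,0]
  ],
  "turn": [0,0,0,0,-0.09]
}}

```text
clock: 13.85
ee_pos: [0.5129, -0.3111, 0.1995]
tool_rot: [3.131, 0.208, 0.0]
force: [-0.7, 0.6, -1.1]
width: 0.0877
grasp_force: 0.0
```

Call:
{"method": "move_arm", "body": {
  "delta_pos": [
    [0,0,0],
    [0,0,0],
    [0,0,0],
    [0,0,0],
    [0,0,0]
  ],
  "turn": [-0.09,-0.09,-0.09,-0.09,-0.09]
}}

```text
clock: 14.35
ee_pos: [0.5144, -0.3036, 0.1998]
tool_rot: [2.86, 1.299, 0.001]
force: [-0.5, 0.4, 0.1]
width: 0.0879
grasp_force: 0.0
```

```bash
python3 go.py .5151 -.3045 .2 -163.5
python3 - <<'E'
from workcell import imaging
from h import *
d={n:imaging.grab_frame(n) for n in("scene","top")};pickle.dump(d,open("p5.pkl","wb"))
f=d["top"]
w=(f["color"].min(2)>235).astype(np.uint8); w[:,:95]=0;w[:,165:]=0;w[:270]=0;w[360:]=0
n,l,st,_=cv2.connectedComponentsWithStats(w);k=1+st[1:,4].argmax();print(st[k])
c=cv2.findContours((l==k).astype(np.uint8),0,1)[0][0]
b=cv2.boxPoints(cv2.minAreaRect(c)); v,r=fit(f,b,.084,.056,.096);print(v,r.round(1).tolist())
E
```

```text
t 14.35 pos [ 0.5144 -0.3036  0.1998] yaw 48.85 tilt 0.04
frac [-0.002  0.01  -0.001] turn -1.6405 q [ 0.75  0.38 -0.42  1.72  0.17  1.07 -0.44] F [-0.5  0.4  0.1] M [ 0.02 -0.04  0.  ] w 0.0879 0.0
[ 102  289   33   49 1313]
[ 0.47098625  0.30222762 -0.02204543] [[-0.6, -1.1], [-0.7, 0.6], [0.2, 1.2], [1.0, -0.7]]
```

Call:
{"method": "move_arm", "body": {
  "delta_pos": [
    [0,0,0],
    [0,0,0],
    [0,0,0],
    [0,0,0],
    [0,0,0]
  ],
  "turn": [-0.09,-0.09,-0.09,-0.09,-0.09]
}}

```text
clock: 14.95
ee_pos: [0.5143, -0.3036, 0.1995]
tool_rot: [2.239, 2.204, 0.0]
force: [0.1, -0.6, 0.7]
width: 0.0875
grasp_force: 0.0
```

Call:
{"method": "move_arm", "body": {
  "delta_pos": [
    [0,0,0],
    [0,0,0],
    [0,0,0],
    [0,0,0],
    [0,0,0]
  ],
  "turn": [-0.09,-0.09,-0.09,-0.09,-0.09]
}}

```text
clock: 15.45
ee_pos: [0.5143, -0.3037, 0.1994]
tool_rot: [1.338, 2.842, -0.0]
force: [-0.5, 0.9, -0.0]
width: 0.0881
grasp_force: 0.0
```

Call:
{"method": "move_arm", "body": {
  "delta_pos": [
    [0,0,0],
    [0,0,0],
    [0,0,0],
    [0,0,0],
    [0,0,0]
  ],
  "turn": [-0.09,-0.09,-0.09,-0.09,-0.09]
}}

```text
clock: 15.95
ee_pos: [0.5142, -0.3038, 0.1994]
tool_rot: [0.271, 3.13, -0.001]
force: [0.1, 0.6, 0.9]
width: 0.0879
grasp_force: 0.0
```

Call:
{"method": "move_arm", "body": {
  "delta_pos": [
    [0,0,0],
    [0,0,0],
    [0,0,0],
    [0,0,0],
    [0,0,0]
  ],
  "turn": [-0.09,-0.09,-0.09,-0.02,0],
  "grip": 0.4
}}

```text
clock: 16.45
ee_pos: [0.5142, -0.3038, 0.199]
tool_rot: [-0.433, 3.112, 0.0]
force: [-0.2, 0.2, 0.1]
width: 0.0536
grasp_force: 0.0
```

```bash
python3 go.py .5151 -.3045 .2 -163.5
cat > keyfit.py <<'E'
from h import *
from scipy.optimize import minimize
d=pickle.load(open("f0.pkl","rb"))
def mask(f,x,y,w,h,S,thr):
    g=cv2.resize(f["color"][y:y+h,x:x+w].max(2),(w*S,h*S),interpolation=cv2.INTER_LINEAR); return (g<thr).astype(np.uint8)
roi={"top":(405,222,26,28),"scene":(252,138,20,18)}; S=10
for thr in(50,70,90):
  M={n:mask(d[n],*roi[n],S,thr) for n in roi}
  def img(n,v):
    c,s=np.cos(v[2]),np.sin(v[2])
    P=[[v[0]+c*a-s*b,v[1]+s*a+c*b,z] for z in(.042,.072) for a in(.017,-.017) for b in(.005,-.005)]
    p=(proj(d[n],P)-roi[n][:2]+.5)*S-.5
    m=np.zeros_like(M[n]);cv2.fillConvexPoly(m,cv2.convexHull((p*16).astype(np.int32)),1,shift=4);return m
  def cost(v,ns): return sum(1-(img(n,v)&M[n]).sum()/(img(n,v)|M[n]).sum() for n in ns)
  for ns in(["top"],["scene"]):
    best=min((minimize(lambda u:cost(u*[.001,.001,.05],ns),np.array([515.1,-304.5,a/.05]),method="Nelder-Mead",options=dict(initial_simplex=np.array([515.1,-304.5,a/.05])+np.array([[0,0,0],[4,0,0],[0,4,0],[0,0,4]]))) for a in(.288,.1,.5)),key=lambda r:r.fun)
    print(thr,ns,best.x*[.001,.001,.05],best.fun,[int(M[n].sum()) for n in ns])
E
python3 keyfit.py
```

```text
t 16.45 pos [ 0.5142 -0.3038  0.199 ] yaw -164.16 tilt 0.01
frac [-0.006 -0.008 -0.008] turn -0.0073 q [ 1.12  0.51 -0.95  1.7   0.45  1.16  1.9 ] F [-0.2  0.2  0.1] M [ 0.05 -0.15  0.  ] w 0.0536 0.0
50 ['top'] [ 0.51673838 -0.30098551  0.27434993] 0.6290053404539386 [6669]
50 ['scene'] [ 0.51316298 -0.31407687  0.73204838] 0.5363950364589996 [3699]
70 ['top'] [ 0.51395056 -0.302673    0.27935608] 0.3262906892918538 [12149]
70 ['scene'] [ 0.51271346 -0.3128324   0.63646682] 0.2952054794520548 [6453]
90 ['top'] [ 0.51610194 -0.30256353  0.28235377] 0.24226259932210925 [13637]
90 ['scene'] [ 0.51439032 -0.30981545  0.44431152] 0.1962644530091906 [8318]
```

Call:
{"method": "move_arm", "body": {
  "delta_pos": [
    [-0.006,-0.005,0.2],
    [0,0,0.3],
    [0,0,0.3],
    [0,0,0.28],
    [0,0,0]
  ],
  "turn": [-0.004,0,0,0,0]
}}

```text
clock: 16.95
ee_pos: [0.5118, -0.3032, 0.0653]
tool_rot: [0.443, -3.104, -0.006]
force: [-0.8, 0.4, 0.1]
width: 0.0524
grasp_force: 0.0
```

Call:
{"method": "move_arm", "body": {
  "delta_pos": [
    [0,0,0],
    [0,0,0]
  ],
  "turn": [0,0]
}}

```text
clock: 17.15
ee_pos: [0.5166, -0.3044, 0.0714]
tool_rot: [-0.447, 3.107, -0.003]
force: [-0.1, 0.3, 0.1]
width: 0.0527
grasp_force: 0.0
```

```bash
python3 go.py .515 -.3037 .0215 -163.7
```

```text
t 17.15 pos [ 0.5166 -0.3044  0.0714] yaw -163.61 tilt 0.17
frac [0.012 0.011 0.416] turn 0.001 q [ 1.05  0.65 -0.86  1.81  0.6   0.96  1.79] F [-0.1  0.3  0.1] M [ 0.13 -0.1   0.02] w 0.0527 0.0
```

Call:
{"method": "move_arm", "body": {
  "delta_pos": [
    [0.005,0.005,0.1],
    [0,0,0.1],
    [0,0,0.1],
    [0,0,0.07],
    [0,0,0.02]
  ],
  "turn": [0,0,0,0,0]
}}

```text
clock: 17.65
ee_pos: [0.5135, -0.3033, 0.0209]
tool_rot: [0.45, -3.108, -0.002]
force: [0.5, -0.4, -0.9]
width: 0.0526
grasp_force: 0.0
```

Call:
{"method": "move_arm", "body": {
  "delta_pos": [
    [0,0,0],
    [0,0,0],
    [0,0,0]
  ],
  "turn": [0,0,0]
}}

```text
clock: 17.95
ee_pos: [0.5148, -0.3038, 0.0229]
tool_rot: [-0.45, 3.109, -0.001]
force: [-0.4, -0.7, -0.5]
width: 0.0526
grasp_force: 0.0
```

```bash
python3 go.py .515 -.3037 .0215 -163.7
```

```text
t 17.95 pos [ 0.5148 -0.3038  0.0229] yaw -163.54 tilt 0.05
frac [-0.002  0.     0.012] turn 0.0018 q [ 1.02  0.71 -0.81  1.84  0.66  0.88  1.75] F [-0.4 -0.7 -0.5] M [ 0.12 -0.14 -0.02] w 0.0526 0.0
```

Call:
{"method": "move_arm", "body": {
  "delta_pos": [
    [0,0,0],
    [0,0,0],
    [0,0,0],
    [0,0,0],
    [0,0,0]
  ],
  "turn": [0,0,0,0,0],
  "grip": 1
}}

```text
clock: 18.45
ee_pos: [0.5143, -0.3037, 0.0225]
tool_rot: [0.45, -3.109, -0.0]
force: [-0.4, 0.7, -0.2]
width: 0.0162
grasp_force: 0.0
```

Call:
{"method": "move_arm", "body": {
  "delta_pos": [
    [0,0,0],
    [0,0,0],
    [0,0,0],
    [0,0,0],
    [0,0,0]
  ],
  "turn": [0,0,0,0,0]
}}

```text
clock: 18.95
ee_pos: [0.5144, -0.304, 0.0225]
tool_rot: [-0.45, 3.109, -0.001]
force: [0.2, -1.5, -0.3]
width: 0.0094
grasp_force: 30.0
```

```bash
python3 go.py .515 -.3037 .0215 -163.7
```

```text
t 18.95 pos [ 0.5144 -0.304   0.0225] yaw -163.55 tilt 0.02
frac [-0.006  0.001  0.008] turn 0.0017 q [ 1.02  0.71 -0.81  1.84  0.66  0.88  1.75] F [ 0.2 -1.5 -0.3] M [-0.34 -0.24  0.02] w 0.0094 29.974997341632843
```

The key is gripped at 9.4 mm and 30 N, so I lift it straight out.

Call:
{"method": "move_arm", "body": {
  "delta_pos": [
    [0,0,-0.1],
    [0,0,-0.2],
    [0,0,-0.3],
    [0,0,-0.3],
    [0,0,-0.2]
  ],
  "turn": [0,0,0,0,0]
}}

```text
clock: 19.45
ee_pos: [0.5153, -0.3028, 0.1578]
tool_rot: [-0.451, 3.107, -0.001]
force: [0.5, -0.5, -0.4]
width: 0.0099
grasp_force: 30.0
```

Call:
{"method": "move_arm", "body": {
  "delta_pos": [
    [0,0,0],
    [0,0,0],
    [0,0,0]
  ],
  "turn": [0.09,0.0917,0.01]
}}

```text
clock: 19.75
ee_pos: [0.5145, -0.303, 0.1556]
tool_rot: [0.024, 3.141, -0.0]
force: [0.7, -0.3, -0.2]
width: 0.0096
grasp_force: 30.0
```

```bash
python3 go.py .5705 -.0474 .15 179.2
```

```text
t 19.75 pos [ 0.5145 -0.303   0.1556] yaw 179.14 tilt 0.03
frac [-0.435  2.137  0.046] turn -0.0007 q [ 1.06  0.53 -0.86  1.75  0.45  1.07  1.6 ] F [ 0.7 -0.3 -0.2] M [-0.   -0.12  0.02] w 0.0096 29.97919052839279
```

Call:
{"method": "move_arm", "body": {
  "delta_pos": [
    [-0.06,0.3,0],
    [-0.06,0.3,0],
    [-0.06,0.3,0],
    [-0.06,0.3,0],
    [-0.06,0.3,0]
  ],
  "turn": [0,0,0,0,0]
}}

```text
clock: 20.25
ee_pos: [0.5527, -0.1223, 0.1548]
tool_rot: [-0.015, -3.141, -0.0]
force: [0.5, -0.2, -0.1]
width: 0.0096
grasp_force: 30.0
```

Call:
{"method": "move_arm", "body": {
  "delta_pos": [
    [-0.06,0.3,0],
    [-0.06,0.3,0.1],
    [-0.01,0.03,0.1],
    [0,0,0],
    [0,0,0]
  ],
  "turn": [0,0,0,0,0]
}}

```text
clock: 20.75
ee_pos: [0.569, -0.05, 0.1302]
tool_rot: [-0.021, -3.14, 0.001]
force: [-0.5, 0.5, 0.0]
width: 0.0096
grasp_force: 30.0
```

```bash
python3 go.py .5705 -.0474 .105 179.2
python3 - <<'E'
from workcell import imaging,telemetry
from h import *
s=telemetry.state()["ee_pos"];f=imaging.grab_frame("scene");b=cv2.resize(f["color"][165:215,255:320,::-1],None,fx=8,fy=8,interpolation=2)
z=lambda X:tuple(int(v) for v in ((proj(f,[X])[0]-[255,165])*8+3.5).round())
for X in((.5708,-.0474,.08),): cv2.circle(b,z(X),3,(0,255,0),1)
t=[s[0],s[1],s[2]-.0165]; cv2.circle(b,z(t),3,(0,0,255),1); print(z(t),z((.5708,-.0474,.08)),[z((s[0]+a,s[1],s[2]+h)) for a in(.017,-.017) for h in(.0195,.0495)])
# top visibility of lock
g=imaging.grab_frame("top");c=cv2.resize(g["color"][205:255,265:305,::-1],None,fx=5,fy=5,interpolation=2)
m=np.zeros((400,720,3),np.uint8);m[:400,:520]=b;m[:250,520:720]=c;cv2.imwrite("pics/k9.png",m)
E
```

```text
t 20.75 pos [ 0.569  -0.05    0.1302] yaw 179.24 tilt 0.08
frac [-0.012  0.022  0.21 ] turn 0.0004 q [ 0.64  0.53 -0.88  1.83  0.48  1.01  1.12] F [-0.5  0.5  0. ] M [ 0.05 -0.18 -0.04] w 0.0096 29.977997839450836
(247, 169) (242, 253) [(203, 99), (205, 25), (297, 69), (301, -5)]
```

View pics/k9.png

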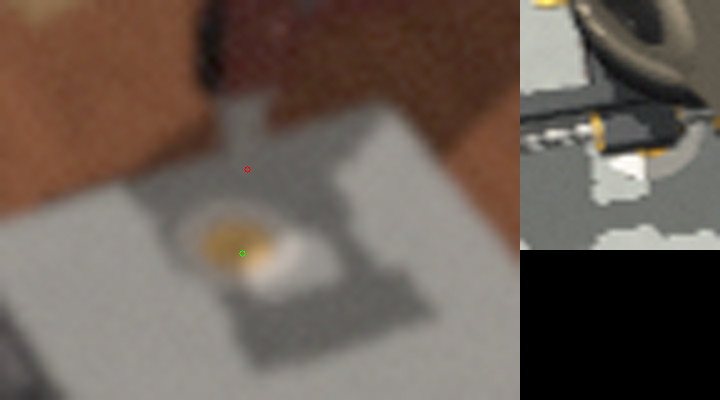

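The key hangs over the ring, with the blade near crop x≈240 against a predicted 247, so it's within about 2 mm. I centre it and lower it gently, watching the forces.

Call:
{"method": "move_arm", "body": {
  "delta_pos": [
    [0,0,0.08],
    [0,0,0.08],
    [0,0,0],
    [0,0,0],
    [0,0,0]
  ],
  "turn": [0,0,0,0,0]
}}

```text
clock: 21.35
ee_pos: [0.5696, -0.0488, 0.1114]
tool_rot: [0.022, 3.141, 0.0]
force: [-0.6, 0.3, -1.3]
width: 0.0099
grasp_force: 30.0
```

```bash
python3 go.py .5705 -.0474 .0965 179.2
```

```text
t 21.35 pos [ 0.5696 -0.0488  0.1114] yaw 179.21 tilt 0.01
frac [-0.007  0.012  0.124] turn 0.0002 q [ 0.63  0.56 -0.87  1.84  0.51  0.98  1.1 ] F [-0.6  0.3 -1.3] M [-0.01 -0.14 -0.05] w 0.0099 29.978226721286774
```

Call:
{"method": "move_arm", "body": {
  "delta_pos": [
    [-0.007,0.012,0.05],
    [0,0,0.05],
    [0,0,0.02],
    [0,0,0],
    [0,0,0]
  ],
  "turn": [0,0,0,0,0]
}}

```text
clock: 21.85
ee_pos: [0.5704, -0.0473, 0.0968]
tool_rot: [-0.021, -3.141, -0.0]
force: [-0.9, -0.8, -0.8]
width: 0.0094
grasp_force: 30.0
```

Call:
{"method": "move_arm", "body": {
  "delta_pos": [
    [0,0,0.01],
    [0,0,0.01],
    [0,0,0],
    [0,0,0]
  ],
  "turn": [0,0,0,0]
}}

```text
clock: 22.25
ee_pos: [0.5704, -0.0474, 0.0945]
tool_rot: [0.022, 3.141, 0.0]
force: [0.2, -0.7, -1.1]
width: 0.0098
grasp_force: 30.0
```

```bash
python3 go.py .5705 -.0474 .0685 179.2
```

```text
t 22.25 pos [ 0.5704 -0.0474  0.0945] yaw 179.21 tilt 0.0
frac [-0.001  0.     0.216] turn 0.0001 q [ 0.61  0.58 -0.85  1.86  0.53  0.95  1.08] F [ 0.2 -0.7 -1.1] M [ 0.07 -0.1  -0.02] w 0.0098 29.9780336022377
```

Call:
{"method": "move_arm", "body": {
  "delta_pos": [
    [0,0,0.01],
    [0,0,0.01],
    [0,0,0],
    [0,0,0]
  ],
  "turn": [0,0,0,0]
}}

```text
clock: 22.65
ee_pos: [0.5703, -0.0474, 0.092]
tool_rot: [-0.022, -3.141, 0.0]
force: [-0.1, -0.2, 0.6]
width: 0.0095
grasp_force: 30.0
```

```bash
python3 go.py .5705 -.0474 .0685 179.2
```

```text
t 22.65 pos [ 0.5703 -0.0474  0.092 ] yaw 179.21 tilt 0.01
frac [-0.002  0.     0.196] turn 0.0001 q [ 0.61  0.58 -0.85  1.86  0.53  0.95  1.08] F [-0.1 -0.2  0.6] M [ 0.02 -0.15 -0.03] w 0.0095 29.978226721286774
```

Entering freely. I continue in small steps.

Call:
{"method": "move_arm", "body": {
  "delta_pos": [
    [0,0,0.01],
    [0,0,0.01],
    [0,0,0.01],
    [0,0,0]
  ],
  "turn": [0,0,0,0]
}}

```text
clock: 23.05
ee_pos: [0.5702, -0.0474, 0.0882]
tool_rot: [-0.022, -3.141, 0.0]
force: [0.1, 0.1, -1.1]
width: 0.0099
grasp_force: 30.0
```

```bash
python3 go.py .5705 -.0474 .0685 179.2
```

```text
t 23.05 pos [ 0.5702 -0.0474  0.0882] yaw 179.21 tilt 0.02
frac [-0.003  0.     0.164] turn 0.0001 q [ 0.61  0.58 -0.85  1.86  0.54  0.94  1.07] F [ 0.1  0.1 -1.1] M [ 0.04 -0.13 -0.01] w 0.0099 29.978143572807312
```

Call:
{"method": "move_arm", "body": {
  "delta_pos": [
    [0,0,0.01],
    [0,0,0.01],
    [0,0,0.01],
    [0,0,0]
  ],
  "turn": [0,0,0,0]
}}

```text
clock: 23.45
ee_pos: [0.5702, -0.0474, 0.0846]
tool_rot: [-0.022, -3.141, -0.0]
force: [0.6, 0.6, -0.4]
width: 0.0098
grasp_force: 30.0
```

```bash
python3 go.py .5705 -.0474 .0685 179.2
```

```text
t 23.45 pos [ 0.5702 -0.0474  0.0846] yaw 179.21 tilt 0.02
frac [-0.003  0.     0.134] turn 0.0002 q [ 0.61  0.59 -0.84  1.86  0.54  0.94  1.07] F [ 0.6  0.6 -0.4] M [ 0.07 -0.19 -0.02] w 0.0098 29.978210628032684
```

Call:
{"method": "move_arm", "body": {
  "delta_pos": [
    [0,0,0.01],
    [0,0,0.01],
    [0,0,0.01],
    [0,0,0]
  ],
  "turn": [0,0,0,0]
}}

```text
clock: 23.85
ee_pos: [0.5702, -0.0474, 0.0811]
tool_rot: [-0.022, -3.141, -0.0]
force: [0.6, -0.7, -1.5]
width: 0.01
grasp_force: 30.0
```

```bash
python3 go.py .5705 -.0474 .0685 179.2
```

```text
t 23.85 pos [ 0.5702 -0.0474  0.0811] yaw 179.21 tilt 0.02
frac [-0.002  0.     0.105] turn 0.0001 q [ 0.6   0.59 -0.84  1.87  0.55  0.93  1.07] F [ 0.6 -0.7 -1.5] M [ 0.07 -0.11 -0.  ] w 0.01 29.978124797344208
```

Call:
{"method": "move_arm", "body": {
  "delta_pos": [
    [0,0,0.01],
    [0,0,0.01],
    [0,0,0.01],
    [0,0,0]
  ],
  "turn": [0,0,0,0]
}}

```text
clock: 24.25
ee_pos: [0.5701, -0.0473, 0.0776]
tool_rot: [-0.021, -3.141, 0.0]
force: [-1.5, -0.1, 2.4]
width: 0.0099
grasp_force: 30.0
```

```bash
python3 go.py .5705 -.0474 .0685 179.2
```

```text
t 24.25 pos [ 0.5701 -0.0473  0.0776] yaw 179.22 tilt 0.03
frac [-0.004 -0.001  0.076] turn 0.0002 q [ 0.6   0.6  -0.84  1.87  0.55  0.92  1.06] F [-1.5 -0.1  2.4] M [ 0.11  0.38 -0.04] w 0.0099 29.981034994125366
```

Pin contact is starting.

Call:
{"method": "move_arm", "body": {
  "delta_pos": [
    [0,0,0.01],
    [0,0,0.01],
    [0,0,0.01],
    [0,0,0]
  ],
  "turn": [0,0,0,0]
}}

```text
clock: 24.65
ee_pos: [0.5701, -0.0475, 0.0736]
tool_rot: [-0.022, -3.141, -0.0]
force: [-0.9, 1.3, -1.2]
width: 0.0096
grasp_force: 30.0
```

```bash
python3 go.py .5705 -.0474 .0685 179.2
```

```text
t 24.65 pos [ 0.5701 -0.0475  0.0736] yaw 179.21 tilt 0.03
frac [-0.003  0.001  0.043] turn 0.0001 q [ 0.6   0.6  -0.83  1.87  0.56  0.92  1.06] F [-0.9  1.3 -1.2] M [0.12 0.2  0.02] w 0.0096 29.978560209274292
```

Call:
{"method": "move_arm", "body": {
  "delta_pos": [
    [0,0,0.01],
    [0,0,0.01],
    [0,0,0.01],
    [0,0,0]
  ],
  "turn": [0,0,0,0]
}}

```text
clock: 25.05
ee_pos: [0.5711, -0.0473, 0.0705]
tool_rot: [0.022, 3.14, 0.0]
force: [1.3, 0.1, 0.1]
width: 0.0101
grasp_force: 30.0
```

```bash
python3 go.py .5705 -.0474 .0685 179.2
```

```text
t 25.05 pos [ 0.5711 -0.0473  0.0705] yaw 179.21 tilt 0.08
frac [ 0.005 -0.001  0.017] turn 0.0001 q [ 0.6   0.61 -0.83  1.87  0.56  0.91  1.06] F [1.3 0.1 0.1] M [ 0.12 -0.37 -0.01] w 0.0101 29.980819523334503
```

Call:
{"method": "move_arm", "body": {
  "delta_pos": [
    [0,0,0.01],
    [0,0,0.01],
    [0,0,0],
    [0,0,0]
  ],
  "turn": [0,0,0,0]
}}

```text
clock: 25.45
ee_pos: [0.5711, -0.0474, 0.0684]
tool_rot: [0.022, 3.14, 0.0]
force: [0.9, 0.2, 2.7]
width: 0.0098
grasp_force: 30.0
```

```bash
python3 go.py .5705 -.0474 .0685 179.2
```

```text
t 25.45 pos [ 0.5711 -0.0474  0.0684] yaw 179.21 tilt 0.09
frac [ 0.005 -0.    -0.001] turn 0.0001 q [ 0.59  0.61 -0.83  1.87  0.56  0.91  1.05] F [0.9 0.2 2.7] M [ 0.06 -0.48  0.04] w 0.0098 29.981054663658142
```

Call:
{"method": "move_arm", "body": {
  "delta_pos": [
    [0,0,0.01],
    [0,0,0.005],
    [0,0,0],
    [0,0,0]
  ],
  "turn": [0,0,0,0]
}}

```text
clock: 25.85
ee_pos: [0.5713, -0.0474, 0.0681]
tool_rot: [0.022, 3.14, -0.002]
force: [-4.0, -0.8, 17.7]
width: 0.0101
grasp_force: 30.0
```

```bash
python3 go.py .5705 -.0474 .0685 179.2
```

```text
t 25.85 pos [ 0.5713 -0.0474  0.0681] yaw 179.2 tilt 0.12
frac [ 0.007 -0.    -0.003] turn 0.0 q [ 0.59  0.61 -0.83  1.87  0.57  0.91  1.05] F [-4.  -0.8 17.7] M [-0.13  0.73 -0.02] w 0.0101 30.00208228826523
```

Call:
{"method": "move_arm", "body": {
  "delta_pos": [
    [0,0,0.008],
    [0,0,0],
    [0,0,0]
  ],
  "turn": [0,0,0]
}}

```text
clock: 26.15
ee_pos: [0.5714, -0.0474, 0.068]
tool_rot: [0.022, 3.139, -0.003]
force: [-6.5, -1.3, 24.7]
width: 0.01
grasp_force: 30.0
```

```bash
python3 go.py .5705 -.0474 .0685 179.2
```

```text
t 26.15 pos [ 0.5714 -0.0474  0.068 ] yaw 179.2 tilt 0.15
frac [ 0.008 -0.001 -0.004] turn 0.0 q [ 0.59  0.61 -0.83  1.87  0.57  0.91  1.05] F [-6.5 -1.3 24.7] M [-0.25  1.37  0.01] w 0.01 30.006286203861237
```

The key has bottomed firmly at 25 N, at the expected height. I ease the push and begin the clockwise turn.

Call:
{"method": "move_arm", "body": {
  "delta_pos": [
    [0,0,-0.01],
    [0,0,-0.004],
    [0,0,0]
  ],
  "turn": [0,0,0]
}}

```text
clock: 26.45
ee_pos: [0.5712, -0.0474, 0.0682]
tool_rot: [0.022, 3.14, -0.001]
force: [-2.5, -0.5, 11.4]
width: 0.0096
grasp_force: 30.0
```

Call:
{"method": "move_arm", "body": {
  "delta_pos": [
    [0,0,0],
    [0,0,0],
    [0,0,0],
    [0,0,0]
  ],
  "turn": [0.06,0.07,0.07,0]
}}

```text
clock: 26.85
ee_pos: [0.5714, -0.0476, 0.0682]
tool_rot: [0.517, 3.096, -0.001]
force: [-0.4, -1.7, 10.0]
width: 0.0095
grasp_force: 30.0
```

```bash
python3 go.py .5708 -.0474 .0685 79
```

```text
t 26.85 pos [ 0.5714 -0.0476  0.0682] yaw 161.03 tilt 0.13
frac [ 0.005  0.    -0.002] turn 0.9115 q [ 0.54  0.58 -0.75  1.88  0.51  0.88  0.78] F [-0.4 -1.7 10. ] M [-0.26  0.01 -0.01] w 0.0095 30.002581179142
```

Call:
{"method": "move_arm", "body": {
  "delta_pos": [
    [0,0,0],
    [0,0,0],
    [0,0,0],
    [0,0,0],
    [0,0,0]
  ],
  "turn": [0.07,0.07,0.07,0.07,0]
}}

```text
clock: 27.35
ee_pos: [0.5714, -0.048, 0.0682]
tool_rot: [1.181, 2.909, -0.001]
force: [-0.5, -2.1, 11.0]
width: 0.0102
grasp_force: 30.0
```

```bash
python3 go.py .5708 -.0474 .0685 79
```

```text
t 27.35 pos [ 0.5714 -0.048   0.0682] yaw 135.82 tilt 0.15
frac [ 0.007 -0.    -0.002] turn 0.6313 q [ 0.47  0.55 -0.65  1.88  0.44  0.85  0.4 ] F [-0.5 -2.1 11. ] M [-0.43  0.05  0.06] w 0.0102 30.002717971801758
```

Call:
{"method": "move_arm", "body": {
  "delta_pos": [
    [0,0,0],
    [0,0,0],
    [0,0,0],
    [0,0,0],
    [0,0,0]
  ],
  "turn": [0.07,0.07,0.07,0.07,0]
}}

```text
clock: 27.85
ee_pos: [0.5711, -0.0483, 0.0682]
tool_rot: [1.787, 2.581, -0.001]
force: [-1.9, -1.5, 11.8]
width: 0.01
grasp_force: 30.0
```

Call:
{"method": "move_arm", "body": {
  "delta_pos": [
    [0,0,0],
    [0,0,0],
    [0,0,0],
    [0,0,0],
    [0,0,0]
  ],
  "turn": [0.07,0.07,0.07,0.05,0]
}}

```text
clock: 28.35
ee_pos: [0.5707, -0.0484, 0.0682]
tool_rot: [2.273, 2.166, -0.001]
force: [-2.5, -2.6, 12.4]
width: 0.0098
grasp_force: 30.0
```

```bash
python3 go.py .5708 -.0474 .0685 79
```

```text
t 28.35 pos [ 0.5707 -0.0484  0.0682] yaw 87.26 tilt 0.12
frac [ 0.008  0.    -0.003] turn 0.0918 q [ 0.32  0.51 -0.45  1.89  0.3   0.81 -0.34] F [-2.5 -2.6 12.4] M [-0.57  0.56  0.04] w 0.0098 30.00410109758377
```

Call:
{"method": "move_arm", "body": {
  "delta_pos": [
    [0,0,0],
    [0,0,0],
    [0,0,0],
    [0,0,0],
    [0,0,0]
  ],
  "turn": [0.03,0.03,0.03,0,0]
}}

```text
clock: 28.85
ee_pos: [0.5707, -0.0484, 0.0682]
tool_rot: [2.417, 2.004, -0.001]
force: [-2.4, -1.2, 12.6]
width: 0.0097
grasp_force: 30.0
```

```bash
python3 go.py .5708 -.0474 .0685 77
```

```text
t 28.85 pos [ 0.5707 -0.0484  0.0682] yaw 79.3 tilt 0.11
frac [ 0.008 -0.001 -0.003] turn 0.0256 q [ 0.3   0.5  -0.42  1.89  0.28  0.8  -0.46] F [-2.4 -1.2 12.6] M [-0.59  0.6   0.16] w 0.0097 30.007617473602295
```

Call:
{"method": "move_arm", "body": {
  "delta_pos": [
    [0,0,0],
    [0,0,0],
    [0,0,0],
    [0,0,0]
  ],
  "turn": [0.02,0.02,0,0]
}}

```text
clock: 29.25
ee_pos: [0.5707, -0.0482, 0.0682]
tool_rot: [2.479, 1.927, -0.001]
force: [-2.2, -2.6, 12.7]
width: 0.0098
grasp_force: 30.0
```

```bash
python3 go.py .5708 -.0474 .0685 77
python3 - <<'E'
from workcell import telemetry,imaging
from h import *
m=[]
for i in range(5):
    f=imaging.grab_frame("scene" if i%2 else "top");m.append(telemetry.state()["moment"][2])
    cv2.imwrite(f"pics/e{i}.png",f["color"][:,:,::-1])
print(np.round(m,3))
a=cv2.imread("pics/e1.png");b=cv2.imread("pics/e0.png")
M=np.zeros((480,800,3),np.uint8);M[:240,:400]=cv2.resize(a[165:225,240:340],(400,240),interpolation=2);M[:300,400:800]=cv2.resize(a[235:325,340:460],(400,300),interpolation=2)
M[240:480,:400]=cv2.resize(b[205:253,260:340],(400,240),interpolation=2)
M[300:480,400:640]=cv2.resize(b[280:340,95:175],(240,180),interpolation=2)
cv2.imwrite("pics/end.png",M)
E
```

```text
t 29.25 pos [ 0.5707 -0.0482  0.0682] yaw 75.72 tilt 0.1
frac [ 0.007 -0.001 -0.003] turn -0.0142 q [ 0.29  0.5  -0.41  1.89  0.27  0.8  -0.51] F [-2.2 -2.6 12.7] M [-0.36  0.65  0.21] w 0.0098 30.019382536411285
[0.292 0.288 0.287 0.258 0.255]
```

View pics/end.png

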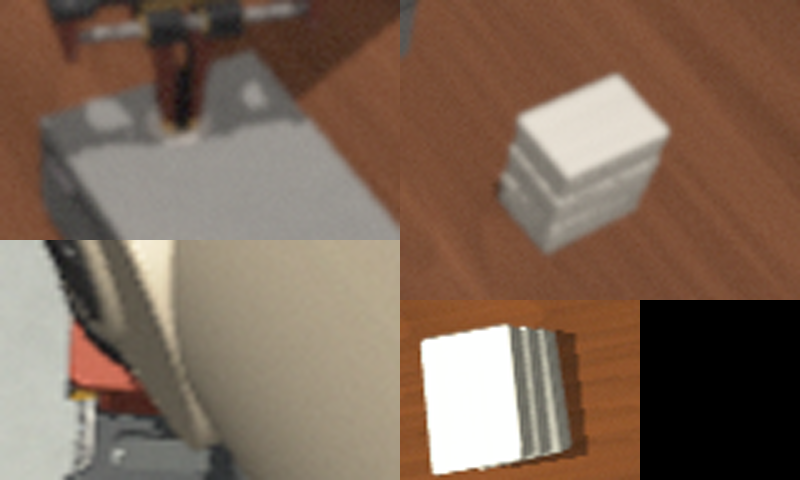

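The column stands square, three tins high. The key is home, and the moment of 0.27 N m is well above the 0.08 N m spring, so the plug is against its stop.

```bash
python3 -c "
from workcell import env
print(env.hand_in())"
```

```text
the job is handed in; nothing more can be done
None
```

The job is handed in at about 29.5 s on the robot's clock, with no verdict returned: the third tin stands squarely on the column, and the key is fully home, turned about 103° clockwise to the plug's stop and still gripped; my first grasp of the tin failed and briefly tipped it on the lid before the second one held.

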